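# Put the bench cutter's drive in gear and lock it

## Robot

A 6-joint arm with a two-finger parallel gripper is mounted at the origin on the work surface. World frame = base frame: x ahead of the robot, y to its left, z up, the work surface at z = 0. Lengths are in m, angles in rad, forces in N, time in s.
With the tool pointing down it reaches from about 0.35 to 0.975 m from the base axis. Payload 4.9 kg.
Tool frame: the origin (TCP) lies midway between the tips of the shut fingers; the grasp point (between the pads) lies ctrl.tcp_to_grasp behind it (ctrl.tcp_to_grasp is the distance from the TCP to the grasp point, in m); z points along the fingers, y is the direction in which the jaws open and shut (so a half turn about z gives the same grasp; the last joint's range is limited). The gripper opens to 85 mm and grips with 20 to 120 N. Pads are 22 mm wide; open, the fingers measure 114 mm over their backs; the gripper's body (76 mm by 85 mm) begins 54 mm behind the grasp point. The pads swing forward as they close: fully open they stand 13 mm farther back than shut.
Start: joints at [1.016, 0.053, 1.613, -0, 1.476, -0.119], TCP at [0.264, 0.567, 0.231] pointing down, gripper open.
Joint ranges: [-3.01, 3.01], [-1.01, 2.22], [0.06, 2.58], [-1.02, 4.17], [0.09, 2.62], [-3.14, 3.14]. Speed limits (rad/s): [2.57, 2.57, 3.14, 3.14, 3.14, 3.14].

## Interface

Orientations are given as a rotation vector (axis times angle).
In Python, from station import ctrl, get_image, calibration, finish_job, models gives the robot as it stands.
- The arm moves only by the shell command python3 -m creep 'ROWS' [FORCE]. ROWS is JSON, a list of rows, each a list of 7 numbers: the opening, from 0 (shut) to 1 (fully open), then the shift along the tool's x, y, z in m, then the turn, a rotation vector about the tool's x, y, z in degrees. A call has 1 to 20 rows; each row shifts and turns the commanded pose from where the row before left it, along the tool's axes as they then stand; what a row does not reach is not made up. A row lasts 1/10 s, in which the tool goes at most 50 mm and 8.59 degrees, less where a joint would pass 70% of its speed; a pose out of reach is approached as far as the arm can. A call with a gripper value outside its range is refused whole. The fingers move at their own pace and stop on an object; FORCE is the grip in N (left out, the last holds). Time passes only in rows, so rows that do not move let the fingers close. It gives the time, the measured TCP pose, the force and the opening at its end, in the units of the state.
- ctrl.get_obs(): the state, without advancing time (a new reading comes with each control period).
- get_image(name): name is "side" or "top"; returns the picture (400x640x3 uint8, red, green, blue); there is no depth.
- calibration(name): a dict with "mtx" (3x3 intrinsics, pixels), "R" (3x3) and "t" (3): a world point X has camera coordinates R X + t. Camera axes: x right, y down, z forward; pixel columns grow to the right and rows downward; lengths in m; the calibration is good to about 2 mm. A picture is of the moment at which its call begins. calibration takes no time and is no camera call.
- finish_job(): hands the job in, once; it reports no verdict.
Trained networks look in the newest picture that a camera, given by its name, has taken for a name from the list of things; names that differ only in an ending like _2 or _b are one class to them, and where a whole thing is asked for, a point or a joint stands for the part that bears it (a point fixed in the world has none). Each returns a list of dicts, best first, with "conf" (0 to 1); they miss things now and then, are a little off and sometimes report something else, mostly with a low value. They report only what shows in the picture. A call takes as long as a camera call. They do not tell look-alikes from the thing itself.
- models.search_frame(camera, name): "extent" ([left, top, right, bottom] in pixels, round what is visible of it).
The state is a dict: "t": time; "q": joint angles; "dq": joint speeds; "effort": joint torques, N m; "tool_pos": TCP position; "tool_rot": TCP orientation; "contact_force": force on the tool from outside, world axes, zero at the start; "wrist_torque": the same for the moment, N m; "opening": finger opening in m.
Only numpy, scipy, OpenCV 4.12 (cv2) and the standard library are available. Lean on these libraries where they do the work, as an engineer would, in place of code of your own. Each camera call takes 0.05 s, during which the arm holds its last target. There are 200 camera calls.

## Task

The drive of the white bench cutter is out of gear. Rock the black T-knob a little way back and forth while easing it gently down until the gear teeth drop into mesh, without forcing the teeth against each other, and press it fully home; then slide the red lock fully in over the knob's flange and let go. Leave the plates, the tumbler and the spray bottle standing where they are.

Things in the scene. Friction and masses are not known exactly. Their poses are not given: they have to be found in the camera images.
- machine: White drive base of a bench vegetable cutter, bowl off, fixed on the bench: 300 mm along its x, 240 mm along its y, aluminium deck 150 mm above its origin. Origin: centre of the underside; z up, the spindle axis. Two studs (14 mm wide, 10 mm high) stand on the deck at x = +115 and -115 mm. Heights below are above the deck; directions are in this frame.
- knob: Gear-change knob: black T-bar on a 23 mm steel hub with a steel flange (73 mm diameter, 6 mm thick) and under it a core of 44 mm diameter and six teeth, both 14 mm deep. Origin on the spindle axis at the flange's underside, 42.5 mm above the deck at the start, 26.5 mm fully home; x along the T-bar, z up. It slides down 16 mm and turns with the spindle.
- knob_grip (a point): Centre of the black T-bar, on the spindle axis, 40.5 mm above the knob's origin: 83 mm above the deck at the start, 67 mm fully home. The bar is 64 mm long (knob's x), 22 mm thick (knob's y, the width to grip) and 30 mm high, 19.5 mm clear of the flange below. It turns freely without end; it is balanced, slides at about 1 N either way, and stays where it is left.
- gear_guard: Fixed dark steel guard ring, 90 mm outside diameter, 30 mm high, on the deck around the spindle axis; origin on the deck, axes as the machine's. It hides the gear: six upright teeth 60 degrees apart, like the knob's, at an angle and a rest height that are not reported, never in line for meshing at the start. Over 20 N between the knob's teeth and the gear damages them.
- gear_mouth (a point): Point on the spindle axis 22.5 mm above the deck, mid-range (18.5 to 26.5 mm) of where the gear's tooth tips may be: teeth touch when the knob is 2 to 10 mm down. Tip to tip the gear sits on a spring: 2 N at first, 4 N more per mm, solid at 2.6 mm. Pressed with over about 8 N it may be dragged round and not mesh; with 3 to 6 N it stays put and springs into mesh when in line.
- guard_top (a point): On the axis, at the top of the guard ring, 30 mm above the deck. In mesh the flange's underside can sink to 3.5 mm below this point, its stop. At most 60 degrees of turning, either way, brings the teeth in line; play in mesh is about 11 degrees; in mesh the gear turns with the knob at a drag of about 0.12 N m. A clashing knob cannot get closer than 3 mm to its stop.
- lock_grip (a point): Centre of the red lock's thumb piece: 20 mm wide along machine x (the width to grip), 14 mm along y, 26 mm high, top 60 mm above the deck, this point 48 mm. Its red bar is 14 mm wide, 6 mm thick, underside 34 mm above the deck, on a rail 14 mm wide. At machine x = 0, y = -85 mm fully out, y = -59 mm fully in: it slides towards the spindle (+y).
- lock_slide (a joint): Travel of the red lock in m: 0 fully out, 0.026 fully in, its bar then lying over the flange. It slides at about 2.5 N and stays where it is left. It runs into the flange or the knob's core unless the knob is fully home.
- plate_stack: Stack of five white side plates, 170 mm diameter, about 54 mm high, loose on the bench on the machine's -y side. Origin: centre of the underside.
- tumbler: Glass tumbler, 68 mm rim diameter, 105 mm high, loose on the bench on the machine's +y side. Origin: centre of the underside.
- spray_bottle: White cleaner bottle with blue band and red cap, 64 mm diameter, 170 mm high, loose on the bench on the machine's far (+x) side. Origin: centre of the underside.
Not all that is in view belongs to the job. Of the things shaped like the tumbler, the glass one is meant.

How it is judged:
By the outcome, as a careful person would: the job done as asked, in the order asked, and still so for the second after the job is handed in, with the robot touching nothing.
It also fails if it takes over 67 s, if anything falls off the work surface, if the arm or the gripper's body presses on something with over 40 N, if the wrist force passes 120 N, or if a joint passes its speed limit or range.

## Working session

There is one attempt and no reset: what is moved stays moved. The work goes in short steps, Python scripts to look and compute and a shell command to move; the robot and the scene stay as the last step left them, time stands still between calls to the robot, and variables do not carry over. Pictures are saved under pics/ and viewed, about 8 in all and at most 12, crops included, and the job is handed in when it is done.

```bash
ls; mkdir -p pics; python3 - <<'E'
from station import ctrl,get_image,calibration,models
import cv2,numpy as np
o=ctrl.get_obs();print(o,ctrl.tcp_to_grasp)
for c in("side","top"):
    im=get_image(c);cv2.imwrite(f"pics/{c}0.png",im[:,:,::-1])
    K=calibration(c);print(c,K)
    for n in("machine","knob","gear_guard","lock_grip","plate_stack","tumbler","spray_bottle"):
        print(n,[(d["extent"],round(d["conf"],2)) for d in models.search_frame(c,n)][:3])
E
```

```text
pics
{'t': 0.0, 'q': array([ 1.01599148e+00,  5.33514798e-02,  1.61428254e+00,  1.57933565e-05,
        1.47595426e+00, -1.18998087e-01]), 'dq': array([ 0.00023441, -0.00176982, -0.00120464, -0.00023505,  0.00046357,
        0.00062988]), 'effort': array([ 5.06423839e-04, -3.93667638e+01, -3.70183110e+01, -1.06988006e-05,
        6.79108649e-03,  5.22571554e-06]), 'tool_pos': array([0.26351231, 0.56606587, 0.23007318]), 'tool_rot': array([-6.79015301e-01, -3.06664250e+00,  2.94969586e-03]), 'contact_force': array([ 0.05345335,  0.3847792 , -0.58930721]), 'wrist_torque': array([0.0019013 , 0.02234231, 0.0212662 ]), 'opening': 0.08542545913105408} 0.0187
side {'mtx': array([[475.88860471,   0.        , 317.41661941],
       [  0.        , 475.88860471, 196.01399537],
       [  0.        ,   0.        ,   1.        ]]), 'R': array([[ 0.87152924, -0.49032866,  0.00382063],
       [-0.308352  , -0.55410185, -0.77323359],
       [ 0.38125561,  0.67271758, -0.63410978]]), 't': array([-0.42645864,  0.34019731,  1.14969666])}
machine [([240.3, 165.5, 373.3, 281.2], 0.71)]
knob [([291.1, 166.6
[... 431 characters left out ...]
 , 387.92597413, 195.36084779],
       [  0.        ,   0.        ,   1.        ]]), 'R': array([[ 0.00994693, -0.99979279, -0.01776045],
       [-0.9814126 , -0.00635683, -0.19180435],
       [ 0.1916517 ,  0.01933819, -0.98127247]]), 't': array([0.06828695, 0.54067246, 0.95429046])}
machine [([257.4, 139.7, 367.3, 271.8], 0.97)]
knob [([292.7, 175.7, 324.5, 213.4], 0.64)]
gear_guard [([288.2, 179.2, 330.6, 220.1], 0.76)]
lock_grip [([325.4, 185.5, 354.4, 200.1], 0.63)]
plate_stack [([372.5, 192.0, 443.5, 263.1], 0.6)]
tumbler [([204.6, 173.0, 242.0, 205.9], 0.87), ([224.7, 218.6, 252.9, 246.9], 0.86), ([173.2, 140.7, 205.6, 172.0], 0.81)]
spray_bottle [([306.9, 107.2, 330.1, 141.5], 0.92)]
```

```bash
python3 - <<'E'
import cv2,numpy as np
a=cv2.imread("pics/top0.png")[80:300,170:460];b=cv2.imread("pics/side0.png")[120:340,180:400]
cv2.imwrite("pics/v1.png",cv2.resize(a,None,fx=2.7,fy=2.7,interpolation=2))
cv2.imwrite("pics/v2.png",cv2.resize(b,None,fx=2.7,fy=2.7,interpolation=2))
E
```

```text
(no output)
```

View pics/v1.png

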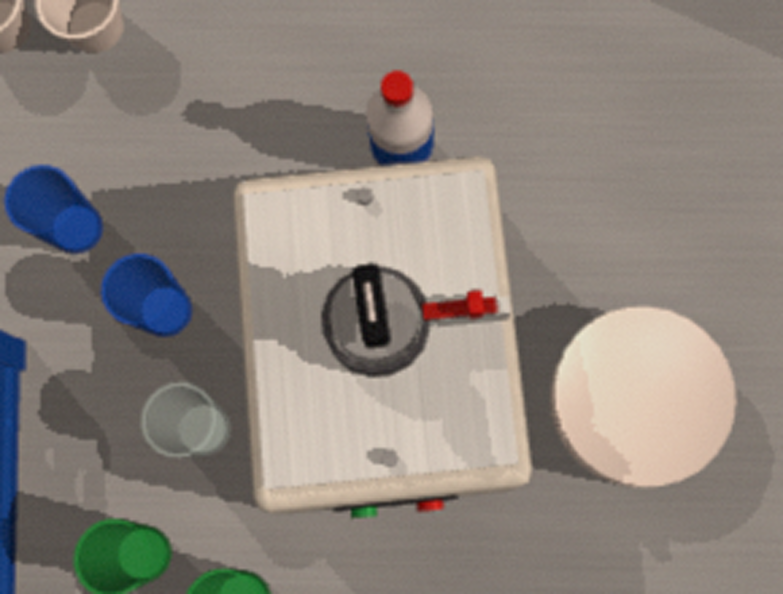

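View pics/v2.png

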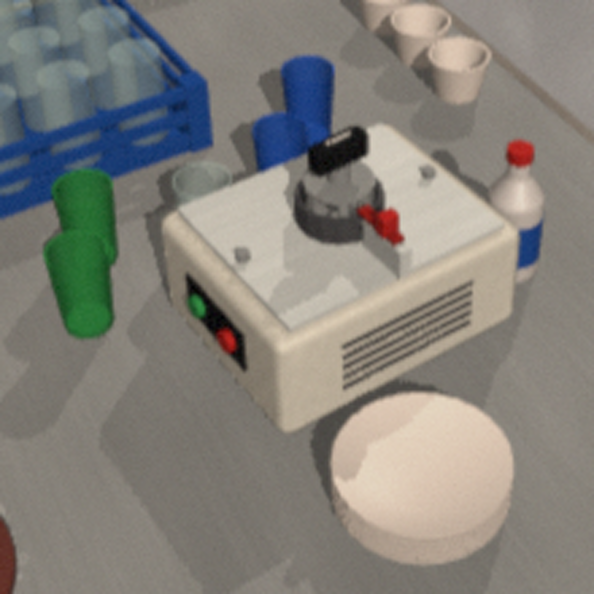

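The top view shows the bar at crop (371,305), studs at (360,195) and (382,457), and the lock at (476,300). The bar lies almost along machine x. In the side view the studs are at (427,172) and (242,254), the bar at (339,150) and the lock at (388,223). The glass tumbler stands on +y and the plates on -y.

```bash
cat > h.py <<'E'
from station import ctrl,get_image,calibration,models
import cv2,numpy as np
from scipy.optimize import least_squares
from scipy.spatial.transform import Rotation as Ro
def proj(c,X):
    K=calibration(c);p=(np.atleast_2d(X)@K["R"].T+K["t"])@K["mtx"].T
    return p[:,:2]/p[:,2:]
def unproj(c,uv,z):
    K=calibration(c);d=K["R"].T@np.linalg.inv(K["mtx"])@[*uv,1];o=-K["R"].T@K["t"]
    return o+d*(z-o[2])/d[2]
def w(p,m):
    a=p[2];return np.array([p[0]+np.cos(a)*m[0]-np.sin(a)*m[1],p[1]+np.sin(a)*m[0]+np.cos(a)*m[1],m[2]])
E
python3 - <<'E'
from h import *
T=lambda u,v:(u/2.7+170-.3,v/2.7+80-.3); S=lambda u,v:(u/2.7+180-.3,v/2.7+120-.3)
L=[("top",T(360,195),(.115,0,.157)),("top",T(382,457),(-.115,0,.157)),("top",T(370,302),(0,0,.248)),("top",T(476,301),(0,-.085,.205)),
("side",S(427,172),(.115,0,.157)),("side",S(242,254),(-.115,0,.157)),("side",S(339,150),(0,0,.233)),("side",S(388,223),(0,-.085,.198))]
f=lambda p:np.concatenate([proj(c,w(p,m))[0]-uv for c,uv,m in L])
r=least_squares(f,[.6,0,0],loss="soft_l1");p=r.x
print(p,np.degrees(p[2]));print(r.fun.reshape(-1,2).round(1) if r.fun.size==16 else r.fun)
a=unproj("top",T(369,283),.248);b=unproj("top",T(372.5,321),.248);print("stripe yaw",np.degrees(np.arctan2(*(a-b)[1::-1])),a,b)
im=get_image("top");g=im.max(2)
m=np.zeros(g.shape,np.uint8);m[174:212,295:318]=(g[174:212,295:318]<45)
n,l,s,c=cv2.connectedComponentsWithStats(m);k=1+s[1:,4].argmax();pt=np.argwhere(l==k)[:,::-1].astype(np.float32)
print(s[k],cv2.minAreaRect(pt)); 
v=cv2.fitLine(pt,2,0,.01,.01).ravel();a=unproj("top",v[2:]+v[:2]*10,.248)-unproj("top",v[2:],.248);print("bar yaw",np.degrees(np.arctan2(a[1],a[0])))
print("knob",w(p,(0,0,.233)),"lock",w(p,(0,-.085,.198)))
o=ctrl.get_obs();print(Ro.from_rotvec(o["tool_rot"]).as_matrix().round(3))
E
```

```text
[0.50974655 0.10538476 0.1076006 ] 6.165060005458209
[[ 0.9  0.2]
 [ 1.7  0.3]
 [-0.8  0.1]
 [-0.4  0.5]
 [ 0.6 -0.9]
 [ 0.3 -0.7]
 [-0.2 -0.1]
 [ 0.3 -0.3]]
stripe yaw 6.186259430525069 [0.52494344 0.1046707  0.248     ] [0.49493837 0.10141839 0.248     ]
[300 178  14  30 212] ((306.9045715332031, 192.9513702392578), (29.4278507232666, 9.509435653686523), 80.13418579101562)
bar yaw -169.35926336816465
knob [0.50974655 0.10538476 0.233     ] lock [0.51887496 0.02087634 0.198     ]
[[-0.907  0.422  0.   ]
 [ 0.422  0.907  0.   ]
 [-0.     0.    -1.   ]]
```

```bash
python3 -m creep '[[1,0,0,-0.045,0,0,0],[1,0,0,-0.045,0,0,0],[1,-0.038,-0.0286,0,0,0,0],[1,-0.038,-0.0286,0,0,0,0],[1,-0.038,-0.0286,0,0,0,0],[1,-0.038,-0.0286,0,0,0,0],[1,-0.038,-0.0286,0,0,0,0],[1,-0.038,-0.0286,0,0,0,0],[1,-0.038,-0.0286,0,0,0,0],[1,-0.038,-0.0286,0,0,0,0],[1,-0.038,-0.0286,0,0,0,0],[1,-0.038,-0.0286,0,0,0,0],[1,-0.038,-0.0286,0,0,0,0],[1,0,0,0,0,0,-8.25],[1,0,0,0,0,0,-8.25],[1,0,0,0,0,0,-8.25],[1,0,0,0,0,0,-8.25],[1,0,0,0,0,0,0]]' 30
python3 - <<'E'
from h import *
o=ctrl.get_obs();R=Ro.from_rotvec(o["tool_rot"]).as_matrix();print(o["tool_pos"],R.round(3),o["q"],o["contact_force"])
d=np.array([.510,.1045,.2143])-o["tool_pos"];print("tool shift",R.T@d)
E
```

```text
t: 2.65
tool_pos: [0.51, 0.1048, 0.3213]
tool_rot: [-0.219, 3.134, -0.0]
contact_force: [0.0, -0.0, -0.5]
opening: 0.0854
[0.50995461 0.10482649 0.32134262] [[-0.99  -0.139  0.   ]
 [-0.139  0.99  -0.   ]
 [-0.    -0.    -1.   ]] [ 5.97349451e-02 -2.36498892e-01  1.73547570e+00 -1.60500983e-05
  1.64256618e+00 -1.65078410e+00] [ 0.03609022 -0.03239752 -0.48345513]
tool shift [ 5.68427800e-06 -3.27498641e-04  1.07042624e-01]
```

```bash
python3 -m creep '[[1,0,0,0.03,0,0,0],[1,0,0,0.03,0,0,0],[1,0,0,0.02,0,0,0],[1,0,0,0.02,0,0,0],[1,0,0,0.005,0,0,0],[1,0,0,0,0,0,0],[1,0,0,0,0,0,0]]'
python3 - <<'E'
from h import *
o=ctrl.get_obs();print(o["tool_pos"])
for c in("side","top"):
    im=get_image(c)[:,:,::-1];cv2.imwrite(f"pics/{c}1.png",im)
a=cv2.imread("pics/side1.png")[130:230,240:370];b=cv2.imread("pics/top1.png")[150:250,250:380]
cv2.imwrite("pics/v3.png",cv2.resize(np.vstack([a,b])if 0 else np.hstack([a,b]),None,fx=3,fy=3,interpolation=2))
E
```

```text
t: 3.35
tool_pos: [0.5106, 0.105, 0.2177]
tool_rot: [-0.218, 3.132, -0.0]
contact_force: [-0.0, 1.1, 1.0]
opening: 0.0858
[0.51058752 0.10500251 0.2176751 ]
```

View pics/v3.png

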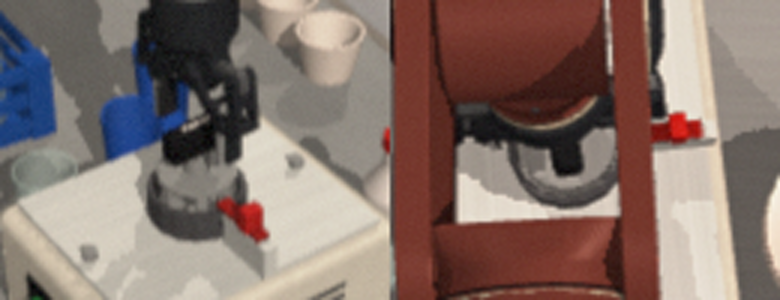

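The bar sits between the open fingers in the side view, bar at (190,140). Closing.

```bash
python3 -m creep '[[0,0,0,0,0,0,0],[0,0,0,0,0,0,0],[0,0,0,0,0,0,0],[0,0,0,0,0,0,0],[0,0,0,0,0,0,0],[0,0,0,0,0,0,0],[0,0,0,0,0,0,0],[0,0,0,0,0,0,0]]' 25
python3 -c "
from h import *
o=ctrl.get_obs();print(o['tool_pos'],o['contact_force'],o['wrist_torque'],o['opening'])"
```

```text
t: 4.25
tool_pos: [0.51, 0.1034, 0.2163]
tool_rot: [0.219, -3.133, 0.005]
contact_force: [-0.2, -5.5, 0.1]
opening: 0.0214
[0.50998305 0.10344307 0.21633978] [-0.17514225 -5.51111501  0.12004119] [-0.64069178  0.06321389  0.06725712] 0.021446342632209393
```

```bash
python3 -m creep '[[0,0,-0.0014,0,0,0,0],[0,0,0,0,0,0,0],[0,0,0,0.001,0,0,0],[0,0,0,0.0005,0,0,0],[0,0,0,0,0,0,0]]'
python3 -m creep '[[0,0,0,0.0005,0,0,0],[0,0,0,0.0005,0,0,0],[0,0,0,0,0,0,0]]'
python3 -c "
from h import *
o=ctrl.get_obs();print(o['tool_pos'],o['contact_force'],o['wrist_torque'],o['opening'])"
```

```text
t: 4.75
tool_pos: [0.51, 0.1034, 0.2145]
tool_rot: [0.22, -3.133, 0.001]
contact_force: [-1.1, -2.7, 0.1]
opening: 0.0218
t: 5.05
tool_pos: [0.51, 0.1034, 0.2136]
tool_rot: [0.22, -3.133, 0.001]
contact_force: [-2.3, -3.0, 0.2]
opening: 0.0216
[0.5100072  0.10338619 0.21363833] [-2.27535904 -3.03919446  0.21563433] [-0.37291192  0.2958933   0.0625182 ] 0.021629965851830205
```

```bash
python3 -m creep '[[0,0.0005,-0.0007,0.0005,0,0,0],[0,0,0,0.0005,0,0,0],[0,0,0,0,0,0,0]]'
```

```text
t: 5.35
tool_pos: [0.51, 0.1033, 0.213]
tool_rot: [-0.22, 3.133, 0.002]
contact_force: [0.2, 0.3, 1.5]
opening: 0.0215
```

```bash
python3 -m creep '[[0,0,0,0.0005,0,0,0],[0,0,0,0.0003,0,0,0],[0,0,0,0,0,0,0]]'
```

```text
t: 5.65
tool_pos: [0.51, 0.1032, 0.2127]
tool_rot: [-0.22, 3.133, 0.002]
contact_force: [-1.1, 2.3, 4.5]
opening: 0.0215
```

```bash
python3 -m creep '[[0,0,0.0003,0,0,0,3],[0,0,0,0,0,0,3],[0,0,0,0,0,0,3],[0,0,0,0,0,0,0]]';python3 -c "
from h import *
o=ctrl.get_obs();print(o['tool_pos'],o['contact_force'],o['wrist_torque'])"
```

```text
t: 6.05
tool_pos: [0.51, 0.1031, 0.2126]
tool_rot: [0.026, 3.14, 0.0]
contact_force: [-1.3, 0.8, 4.3]
opening: 0.0214
[0.51003534 0.10307802 0.21261462] [-1.29229821  0.84241882  4.27671265] [ 0.29103246  0.22008594 -0.10691189]
```

```bash
python3 -m creep '[[0,0,0,0,0,0,3],[0,0,0,0,0,0,3],[0,0,0,0,0,0,3],[0,0,0,0,0,0,0]]';python3 -c "
from h import *
o=ctrl.get_obs();print(o['tool_pos'],o['contact_force'],o['wrist_torque'])"
```

```text
t: 6.45
tool_pos: [0.51, 0.1029, 0.2125]
tool_rot: [0.271, 3.129, -0.0]
contact_force: [-1.0, 0.6, 4.2]
opening: 0.0216
[0.51001658 0.10292946 0.21250578] [-1.04813321  0.5831375   4.20055407] [ 0.17999219  0.18867285 -0.01236559]
```

```bash
python3 -m creep '[[0,0,0,0,0,0,3],[0,0,0,0,0,0,3],[0,0,0,0,0,0,0]]';python3 -m creep '[[0,0,0,0,0,0,3],[0,0,0,0,0,0,3],[0,0,0,0,0,0,0]]'
```

```text
t: 6.75
tool_pos: [0.51, 0.1028, 0.2124]
tool_rot: [0.434, 3.111, -0.001]
contact_force: [-1.5, -0.6, 5.7]
opening: 0.0216
t: 7.05
tool_pos: [0.51, 0.1027, 0.2124]
tool_rot: [0.596, 3.084, -0.001]
contact_force: [-0.8, -1.2, 4.8]
opening: 0.0216
```

```bash
python3 -m creep '[[0,0,0,0,0,0,3],[0,0,0,0,0,0,3],[0,0,0,0,0,0,0]]';python3 -c "
from h import *
o=ctrl.get_obs();print(o['tool_pos'],o['contact_force'],o['wrist_torque'])"
```

```text
t: 7.35
tool_pos: [0.5099, 0.1026, 0.2115]
tool_rot: [0.756, 3.048, -0.001]
contact_force: [1.3, -1.7, 0.7]
opening: 0.0218
[0.50988744 0.10260212 0.21145391] [ 1.3447202  -1.67089571  0.6735194 ] [-0.07011534 -0.2657931  -0.03666913]
```

The force dropped from 5 N to 0.7 N at about 36°, so the teeth have probably meshed. Easing down.

```bash
python3 -m creep '[[0,0,0,0.0006,0,0,0],[0,0,0,0.0006,0,0,0],[0,0,0,0,0,0,0]]'
```

```text
t: 7.65
tool_pos: [0.5099, 0.1026, 0.2103]
tool_rot: [0.758, 3.048, -0.001]
contact_force: [1.9, -3.3, -1.2]
opening: 0.0217
```

```bash
python3 -m creep '[[0,0,0,0.0005,0,0,0],[0,0,0,0.0005,0,0,0],[0,0,0,0.0005,0,0,0],[0,0,0,0,0,0,0]]'
```

```text
t: 8.05
tool_pos: [0.5099, 0.1027, 0.2093]
tool_rot: [0.759, 3.048, -0.001]
contact_force: [1.3, -5.0, 1.9]
opening: 0.0216
```

```bash
python3 -m creep '[[0,-0.0007,-0.0007,0,0,0,0],[0,0,0,0.0007,0,0,0],[0,0,0,0.0007,0,0,0],[0,0,0,0,0,0,0]]'
```

```text
t: 8.45
tool_pos: [0.5099, 0.1026, 0.2077]
tool_rot: [-0.759, -3.048, -0.001]
contact_force: [1.4, -0.4, 0.7]
opening: 0.0214
```

```bash
python3 -m creep '[[0,0,0,0.0007,0,0,0],[0,0,0,0.0007,0,0,0],[0,0,0,0.0006,0,0,0],[0,0,0,0,0,0,0]]'
```

```text
t: 8.85
tool_pos: [0.5099, 0.1025, 0.2057]
tool_rot: [-0.759, -3.048, -0.001]
contact_force: [1.1, 2.1, 0.4]
opening: 0.0215
```

```bash
python3 -m creep '[[0,0,0.0003,0.0007,0,0,0],[0,0,0,0.0007,0,0,0],[0,0,0,0.0006,0,0,0],[0,0,0,0,0,0,0]]'
```

```text
t: 9.25
tool_pos: [0.5099, 0.1025, 0.2036]
tool_rot: [-0.759, -3.048, -0.0]
contact_force: [-0.5, 2.8, 0.3]
opening: 0.0214
```

```bash
python3 -m creep '[[0,0,0,0.0007,0,0,0],[0,0,0,0.0007,0,0,0],[0,0,0,0.0006,0,0,0],[0,0,0,0,0,0,0]]'
```

```text
t: 9.65
tool_pos: [0.51, 0.1025, 0.2017]
tool_rot: [-0.759, -3.048, -0.0]
contact_force: [-0.4, 2.9, 0.8]
opening: 0.022
```

```bash
python3 -m creep '[[0,0,0.0004,0.0006,0,0,0],[0,0,0,0.0006,0,0,0],[0,0,0,0,0,0,0]]'
```

```text
t: 9.95
tool_pos: [0.51, 0.1025, 0.2007]
tool_rot: [-0.759, -3.048, 0.001]
contact_force: [-3.1, 0.4, 2.0]
opening: 0.0214
```

```bash
python3 -m creep '[[0,0,0,0.0005,0,0,0],[0,0,0,0.0005,0,0,0],[0,0,0,0,0,0,0]]'
```

```text
t: 10.25
tool_pos: [0.5101, 0.1026, 0.2006]
tool_rot: [-0.759, -3.048, 0.001]
contact_force: [-7.4, 0.2, 5.6]
opening: 0.0215
```

```bash
python3 -m creep '[[0,0.0005,-0.0003,0.0005,0,0,0],[0,0,0,0.0005,0,0,0],[0,0,0,0,0,0,0],[0,0,0,0,0,0,0]]'
```

```text
t: 10.65
tool_pos: [0.51, 0.1025, 0.2006]
tool_rot: [0.759, 3.047, -0.0]
contact_force: [-6.0, -0.5, 8.7]
opening: 0.0219
```

The knob is home: z stays at 0.2006 while the force rises to 8.7 N, about 16 mm below the start. Releasing, lifting and moving over the lock.

```bash
python3 -m creep '[[1,0,0,0,0,0,0],[1,0,0,0,0,0,0],[1,0,0,0,0,0,0],[1,0,0,0,0,0,0],[1,0,0,0,0,0,0],[1,0,0,0,0,0,0],[1,0,0,-0.02,0,0,0],[1,0,0,-0.04,0,0,0],[1,0,0,-0.02,0,0,0],[1,-0.0159,-0.0235,0,0,0,0],[1,-0.0159,-0.0235,0,0,0,0],[1,-0.0159,-0.0235,0,0,0,0],[1,0,0,0,0,0,8],[1,0,0,0,0,0,8],[1,0,0,0,0,0,8],[1,0,0,0,0,0,8],[1,0,0,0,0,0,8],[1,0,0,0,0,0,8],[1,0,0,0,0,0,8],[1,0,0,0,0,0,0]]'
python3 - <<'E'
from h import *
o=ctrl.get_obs();R=Ro.from_rotvec(o["tool_rot"]).as_matrix();print(o["tool_pos"],R.round(3),o["contact_force"])
for c in("side","top"):
    im=get_image(c)[:,:,::-1];cv2.imwrite(f"pics/{c}2.png",im)
a=cv2.imread("pics/side2.png")[130:230,240:370];b=cv2.imread("pics/top2.png")[150:250,250:380]
cv2.imwrite("pics/v4.png",cv2.resize(np.hstack([a,b]),None,fx=3,fy=3,interpolation=2))
for n in("knob","lock_grip"): print(n,models.search_frame("side",n)[:2])
E
```

```text
t: 12.65
tool_pos: [0.5188, 0.0181, 0.2786]
tool_rot: [2.101, 2.335, -0.0]
contact_force: [0.1, 0.3, -0.9]
opening: 0.0856
[0.51880212 0.01806304 0.2786243 ] [[-0.105  0.994 -0.   ]
 [ 0.994  0.105 -0.   ]
 [-0.    -0.    -1.   ]] [ 0.10076459  0.32563569 -0.86942148]
knob [{'extent': [291.4, 175.4, 318.4, 201.2], 'conf': 0.58}]
lock_grip []
```

View pics/v4.png

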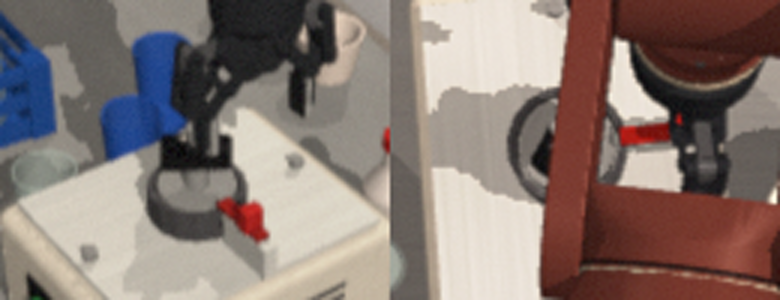

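The flange is now down in the guard ring (side view, 198,190), and the lock is still out at (250,220), under the open jaws. Descending to grip it.

```bash
python3 -m creep '[[1,0,0,0.03,0,0,0],[1,0,0,0.03,0,0,0],[1,0,0,0.02,0,0,0],[1,0,0,0.01,0,0,0],[1,0,0,0.005,0,0,0],[1,0,0,0,0,0,0],[0,0,0,0,0,0,0],[0,0,0,0,0,0,0],[0,0,0,0,0,0,0],[0,0,0,0,0,0,0],[0,0,0,0,0,0,0],[0,0,0,0,0,0,0],[0,0,0,0,0,0,0],[0,0,0,0,0,0,0]]' 25
```

```text
t: 14.25
tool_pos: [0.5183, 0.0179, 0.1843]
tool_rot: [-2.101, -2.335, 0.002]
contact_force: [-5.3, -0.7, 4.5]
opening: 0.0197
```

```bash
python3 -m creep '[[0,0,-0.0009,-0.0005,0,0,0],[0,0.002,0,0,0,0,0],[0,0.003,0,0,0,0,0],[0,0.003,0,0,0,0,0],[0,0.003,0,0,0,0,0],[0,0,0,0,0,0,0]]'
```

```text
t: 14.85
tool_pos: [0.5169, 0.0295, 0.1843]
tool_rot: [-2.101, -2.336, -0.001]
contact_force: [0.3, -1.2, 1.5]
opening: 0.0196
```

```bash
python3 -m creep '[[0,0.003,0,0,0,0,0],[0,0.003,0,0,0,0,0],[0,0.003,0,0,0,0,0],[0,0.002,0,0,0,0,0],[0,0,0,0,0,0,0]]'
```

```text
t: 15.35
tool_pos: [0.5157, 0.0404, 0.1843]
tool_rot: [-2.101, -2.335, -0.001]
contact_force: [-1.0, -1.6, 2.0]
opening: 0.0195
```

```bash
python3 -m creep '[[0,0.001,0,0,0,0,0],[0,0.001,0,0,0,0,0],[0,0.001,0,0,0,0,0],[0,0.001,0,0,0,0,0],[0,0,0,0,0,0,0]]'
```

```text
t: 15.85
tool_pos: [0.5155, 0.0421, 0.1844]
tool_rot: [2.1, 2.332, -0.004]
contact_force: [1.9, -8.0, 2.4]
opening: 0.0197
```

```bash
python3 -m creep '[[0,0.001,0,0,0,0,0],[0,0.001,0,0,0,0,0],[0,0,0,0,0,0,0],[0,0,0,0,0,0,0]]'
python3 - <<'E'
from h import *
o=ctrl.get_obs();print(o["tool_pos"],o["contact_force"],o["wrist_torque"])
a=get_image("side")[140:220,260:350,::-1];b=get_image("top")[150:230,270:360,::-1]
cv2.imwrite("pics/v5.png",cv2.resize(np.hstack([a,b]),None,fx=4.4,fy=4.4,interpolation=2))
E
```

```text
t: 16.25
tool_pos: [0.5155, 0.0421, 0.1845]
tool_rot: [2.099, 2.329, -0.009]
contact_force: [1.8, -15.3, 1.8]
opening: 0.0196
[0.51549574 0.04212492 0.18449227] [  1.80586007 -15.32383257   1.78544964] [-2.20331197 -0.26500342 -0.03581675]
```

View pics/v5.png

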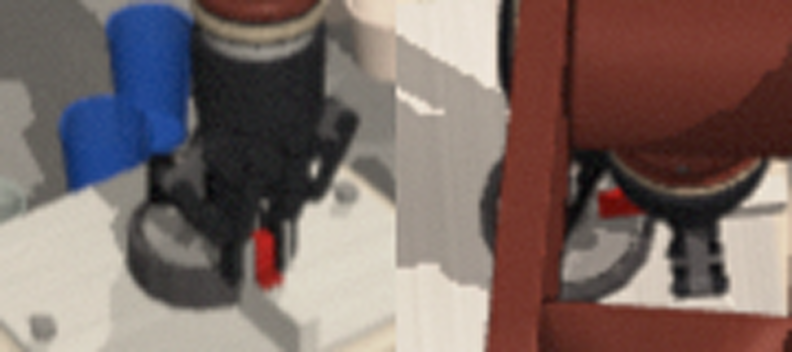

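The arm stopped hard after 24.4 mm of travel at 15 N, against 26 mm nominal, and the red bar shows over the flange in the top view (620,203). I'll release, back off, and press again from behind with shut fingers as a check on the travel.

```bash
python3 -m creep '[[0,-0.0035,0,0,0,0,0],[0,0,0,0,0,0,0],[1,0,0,0,0,0,0],[1,0,0,0,0,0,0],[1,0,0,0,0,0,0],[1,0,0,0,0,0,0],[1,0,0,0,0,0,0],[1,0,0,-0.04,0,0,0],[1,0,0,-0.03,0,0,0],[0.1,-0.03,0,0,0,0,0],[0,0,0,0,0,0,0],[0,0,0,0,0,0,0],[0,0,0,0,0,0,0],[0,0,0,0,0,0,0],[0,0,0,0,0,0,0],[0,0,0,0,0,0,0],[0,0,0,0,0,0,0]]'
python3 - <<'E'
from h import *
o=ctrl.get_obs();print(o["tool_pos"],o["contact_force"],o["opening"])
s=get_image("side")[:,:,::-1];t=get_image("top")[:,:,::-1]
cv2.imwrite("pics/side3.png",s);cv2.imwrite("pics/top3.png",t)
cv2.imwrite("pics/v6.png",cv2.resize(np.hstack([s[140:220,260:350],t[150:230,270:360]]),None,fx=4.4,fy=4.4,interpolation=2))
for tr in(0,.022,.024,.026):
    X=w((.510,.1025,np.radians(6.1)),(0,-.085+tr,.21));print(tr,(proj("side",X)[0]-[260,140])*4.4,(proj("top",X)[0]-[270,150])*4.4+[396,0])
E
```

```text
t: 18.05
tool_pos: [0.5184, 0.0127, 0.2541]
tool_rot: [-2.101, -2.335, 0.0]
contact_force: [-0.8, 0.0, -0.4]
opening: -0.0001
[0.51842808 0.01271248 0.25410547] [-0.81826824  0.03829038 -0.4082741 ] -5.1057151643639766e-05
0 [283.15608165 259.79502704] [734.73055971 181.2604542 ]
0.022 [261.2686364  240.40061601] [690.66556962 185.59804741]
0.024 [259.30303807 238.65890419] [686.65953253 185.99238675]
0.026 [257.34141501 236.92071486] [682.65347395 186.38672821]
```

View pics/v6.png

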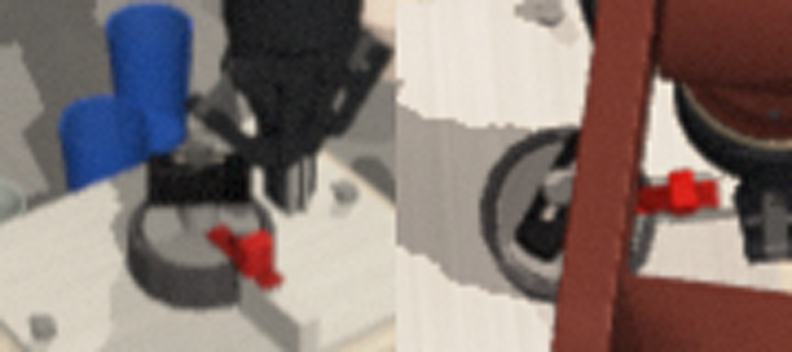

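```bash
python3 -m creep '[[0,-0.003,0.001,0.03,0,0,0],[0,0,0,0.02,0,0,0],[0,0,0,0.006,0,0,0],[0,0.004,0,0,0,0,0],[0,0.003,0,0,0,0,0],[0,0.002,0,0,0,0,0],[0,0,0,0,0,0,0]]'
```

```text
t: 18.85
tool_pos: [0.5195, 0.0189, 0.1996]
tool_rot: [2.1, 2.334, 0.002]
contact_force: [0.3, -0.5, 0.3]
opening: 0.0
```

```bash
python3 -m creep '[[0,0.002,0,0,0,0,0],[0,0.002,0,0,0,0,0],[0,0.0015,0,0,0,0,0],[0,0,0,0,0,0,0]]'
```

```text
t: 19.25
tool_pos: [0.5182, 0.0242, 0.1982]
tool_rot: [-2.101, -2.335, 0.0]
contact_force: [-0.5, 0.0, -0.3]
opening: 0.0001
```

```bash
python3 -m creep '[[0,0.001,0,0,0,0,0],[0,0.001,0,0,0,0,0],[0,0.001,0,0,0,0,0],[0,0,0,0,0,0,0]]'
```

```text
t: 19.65
tool_pos: [0.518, 0.0266, 0.1982]
tool_rot: [2.101, 2.334, -0.001]
contact_force: [-0.1, -2.3, 0.1]
opening: 0.0003
```

```bash
python3 -m creep '[[0,0.001,0,0,0,0,0],[0,0.001,0,0,0,0,0],[0,0,0,0,0,0,0]]'
```

```text
t: 19.95
tool_pos: [0.518, 0.0267, 0.1983]
tool_rot: [2.1, 2.331, -0.006]
contact_force: [-0.1, -8.6, -1.6]
opening: 0.0
```

Pushed from behind, the lock does not move at 8.6 N. The thumb's back face is at about y = -65 mm, against -66 mm nominal fully in. Retreating and doing a last look.

```bash
python3 -m creep '[[0,-0.006,0,0,0,0,0],[0,-0.006,0,0,0,0,0],[0,0,0,-0.04,0,0,0],[0,0,0,-0.05,0,0,0],[0,0,0,-0.03,0,0,0],[0,-0.045,0,0,0,0,0],[0,-0.045,0,0,0,0,0],[0,-0.045,0,0,0,0,0],[0,-0.045,0,0,0,0,0],[0,0,0,0,0,0,0]]'
python3 - <<'E'
from h import *
o=ctrl.get_obs();print(o["tool_pos"],o["contact_force"])
s=get_image("side")[:,:,::-1];t=get_image("top")[:,:,::-1]
cv2.imwrite("pics/v7.png",cv2.resize(np.hstack([s[120:340,190:400],t[90:310,220:460]]),None,fx=1.75,fy=1.75,interpolation=2))
for n in("knob","lock_grip","plate_stack","tumbler","spray_bottle"):
  for c in("side","top"): print(n,c,[(d["extent"],round(d["conf"],2)) for d in models.search_frame(c,n)][:3])
E
```

```text
t: 20.95
tool_pos: [0.5377, -0.1662, 0.3176]
tool_rot: [-2.108, -2.329, 0.001]
contact_force: [0.9, 1.6, -0.4]
opening: 0.0002
[ 0.5377263  -0.16621544  0.31755893] [ 0.93125491  1.55069864 -0.36399191]
knob side [([293.7, 175.8, 318.2, 200.5], 0.66)]
knob top [([291.5, 178.7, 323.5, 211.7], 0.73)]
lock_grip side []
lock_grip top [([316.7, 188.3, 343.0, 199.9], 0.72)]
plate_stack side [([303.6, 267.9, 368.2, 330.2], 0.64)]
plate_stack top [([373.1, 193.9, 425.2, 263.3], 0.62)]
tumbler side [([274.8, 164.8, 292.9, 184.6], 0.84), ([284.1, 140.9, 305.2, 176.1], 0.84), ([194.2, 205.2, 225.8, 245.8], 0.82)]
tumbler top [([220.6, 220.7, 255.0, 249.7], 0.73), ([205.4, 171.1, 241.0, 204.9], 0.73), ([317.1, 190.9, 343.0, 201.1], 0.67)]
spray_bottle side [([361.1, 190.5, 379.8, 222.8], 0.59)]
spray_bottle top [([308.6, 106.1, 331.6, 141.0], 0.83), ([292.8, 179.8, 324.0, 212.1], 0.23)]
```

View pics/v7.png

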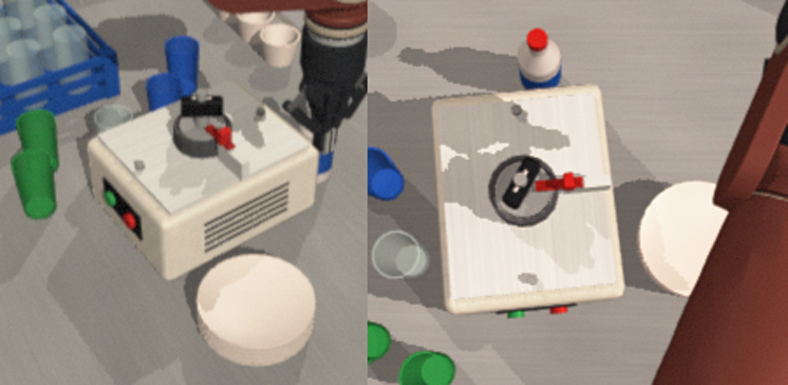

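The top view shows the red bar over the flange up to the hub (540,185), and the knob down. The plates, tumbler and bottle have not moved.

```bash
python3 -c "
from station import finish_job;print(finish_job())"
```

```text
the job is handed in; nothing more can be done
None
```

The knob is meshed and fully home, the red lock is in over its flange, and I handed the job in at about 21 s with the arm clear of everything.

- **Meshing:** I eased the knob down until the teeth touched at about 3.5 mm. I then turned it one way with 4 to 6 N on it, and it dropped into mesh after about 36°. No turn back was needed, so there was no real rocking.
- **Pressing home:** It slid down at 2 N or less until it met the stop. There I pressed up to 8.7 N and it went no further, about 15.7 mm down against 16 mm nominal.
- **Lock:** I gripped the thumb piece and slid it in until it stopped hard at 15 N. I let go, then pressed it again from behind with shut fingers, and it did not move at 8.6 N.
- **One disagreement:** The arm measured about 24.4 mm of lock travel while gripping, not the nominal 26 mm. The later checks fit fully in: the camera put the thumb where 26 mm predicts, and pushing from behind put its back face at about -65 mm against -66 mm. The side-camera detector did not find the lock in the last picture; the top camera did.
- **Other items:** In the last pictures the plates, tumbler and spray bottle stand where they were, though the arm hid part of the plates and bottle.

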